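Press a board carrier home in the sprung test cradle

TASK

Take the tallest board carrier out of the rack, stand it in the test cradle so that it leans back on the sloped rest with its component side facing away from the rest, and let go of it there. Then push its top edge down along the slope, gently and not with a shove, until the sprung plunger under it has given way and its lower edge sits fully down, firmly, on the two hard stops; the program finishes while still pressing and holding it there. Leave the other boards and everything else on the bench as they are.

Things in the scene. Friction and masses are not known exactly. Their poses are not given: they have to be found in the camera images.
- carrier: The tallest of three dark plates with a circuit board on one side, standing on edge in the rack: 10 mm thick (x), 90 wide (y), 140 tall (z), 0.17 to 0.31 kg. Origin: centre of its lower edge; z points to its top edge, x out of the component side. The upper 40 mm are bare on both sides for gripping; components below stand at most 5 mm proud.
- carrier_top (a point): Centre of the carrier's top edge, 140 mm from its origin along its z; axes as the carrier's.
- carrier_front (a point): Centre of the carrier's component side: 5 mm along x and 70 mm along z from its origin.
- rack: Grey plastic board rack fixed to the bench, 170 (x) x 110 (y) mm, three slots 50 mm apart along its x, each 13 mm wide between fins that rise to 40 mm above the bench. Boards stand on its base plate, 10 mm above the bench, component sides to its +x; which board is in which slot varies. Origin: centre of its underside.
- cradle: Aluminium test cradle fixed to the bench, base 150 (x) x 140 (y) x 10 mm; origin: centre of its underside. Its sloped rest is on its -x side (towards the robot). In front of the rest lies a 16 mm deep trough, bounded by two 6 mm front lips, 18 mm above the stops (open in the middle), and by 6 mm side cheeks, 30 mm above the stops and 98 mm apart (4 mm play each side of the carrier).
- seat: The cradle's rest plate, 90 mm wide, leaning 20 deg (0.349 rad) from upright towards the robot. Origin on its surface, midway across, level with the hard stops' tops; z points up the slope, x straight out of the surface, y across. The plate ends at z = 85 mm; the trough spans x = 0 to 16 mm. Pressed home, the carrier's origin is at about (5, 0, 0) mm here, its axes parallel to these.
- corner_left (a point): Left end of the carrier's lower edge: 43 mm along y from its origin. Home when it rests on the left stop (z = 0 in the seat's frame).
- corner_right (a point): Right end of the carrier's lower edge: -43 mm along y from its origin. Home when it rests on the right stop.
- stops: The two hard stops: fixed steel blocks, 14 mm wide, in the trough at y = +34 and -34 mm of the seat, either side of the plunger. Origin midway between their tops, at (8, 0, 0) mm in the seat's frame.
- plunger (a joint): How far the sprung plunger is pushed in, m: 0 = fully out, 0.010 = its head level with the hard stops (limit of travel 0.013). Its spring pushes back with 4 N at 0, rising 0.5 N per mm to 9 N level with the stops, so that the carrier's weight alone does not move it.
- plunger_head (a point): Centre of the top of the plunger's steel head, 36 mm wide (y) and 13 mm deep, in the middle of the trough. When out it stands 10 mm above the hard stops, at (8, 0, 10) mm of the seat; it slides in along the seat's -z. Axes parallel to the seat's.
- spare_wide: Low board in the rack, 10 x 90 x 75 mm (thick, wide, tall); not to be disturbed. Origin: centre of its lower edge.
- spare_narrow: Narrow board in the rack, 10 x 60 x 90 mm; not to be disturbed. Origin: centre of its lower edge.
- spool: Solder spool, 56 mm across, 36 mm high, bystander between rack and cradle. Origin: centre of its underside.
- flux: White flux bottle, 36 mm across, 75 mm high, bystander. Origin: centre of its underside.
- driver: Screwdriver lying on the bench, bystander. Origin at its underside.
- parts_tray: Grey divided parts tray, 100 x 150 x 30 mm, bystander. Origin: centre of its underside.
- brush: Brush lying on the bench, bystander. Origin at its underside.
- cleaner: Glass jar, 66 mm across, 55 mm high, bystander. Origin: centre of its underside.
Mind the look-alikes: they are no part of the job. Leave any orange look-alike of the carrier alone.

How it is judged:
By the outcome, as a careful person would: the job done as asked, in the order asked, and still so for the second after the job is handed in, while the arm keeps its last pose, push and grip.
It also fails if it takes over 51 s, if anything falls off the work surface, if the arm or the gripper's body presses on something with over 40 N, if the wrist force passes 120 N, or if a joint passes its speed limit or range.

ROBOT

A 6-joint arm with a two-finger parallel gripper is mounted at the origin on the work surface. World frame = base frame: x ahead of the robot, y to its left, z up, the work surface at z = 0. Lengths are in m, angles in rad, forces in N, time in s.
With the tool pointing down it reaches from about 0.375 to 0.925 m from the base axis. Payload 5.7 kg.
Tool frame: the origin (TCP) lies at the very end of the fingers, on their centre line; the grasp point (between the pads) lies behind it (bot.tcp_to_grasp is the z of the grasp point in the tool frame, in m); z points along the fingers, y is the line along which they close (so a half turn about z gives the same grasp; the last joint's range is limited). The gripper opens to 85 mm and grips with 20 to 120 N. Pads are 22 mm wide; open, the fingers measure 114 mm over their backs; the gripper's body (76 mm by 85 mm) begins 54 mm behind the grasp point. The pads swing forward as they close: fully open they stand 13 mm farther back than shut.
Start: joints at [-1.33, 0.359, 1.51, -0, 1.272, -0.115], TCP at [0.209, -0.562, 0.231] pointing down, gripper open.
Joint ranges: [-2.97, 2.97], [-1.01, 2.36], [0.21, 2.38], [-0.96, 4.11], [0.2, 2.71], [-2.98, 2.98]. Speed limits (rad/s): [2.39, 2.39, 3.14, 3.14, 3.14, 3.14].

INTERFACE

Orientations are given as a unit quaternion [w, x, y, z].
In Python, from rig import sensors, read_camera, camera_model, bot gives the robot as it stands.
- The arm moves only by the shell command python3 -m inch 'ROWS' [FORCE]. ROWS is JSON, a list of rows, each a list of 7 numbers: the shift along the tool's x, y, z as a fraction of full scale, then the turn, a rotation vector about the tool's x, y, z as a fraction of full scale, then the gripper command: -1 is fully open, 1 is shut, values between are in proportion. A call has 1 to 12 rows; each row shifts and turns the commanded pose from where the row before left it, along the tool's axes as they then stand; what a row does not reach is not made up. Full scale, the value 1, is 0.1 m for a shift and 120 degrees for a turn. A row lasts 1/8 s, in which the tool goes at most 62.5 mm and 10.7 degrees, less where a joint would pass 70% of its speed; a pose out of reach is approached as far as the arm can. A call with a number of a shift or a turn outside -1 to 1 is refused whole. A call with a gripper value outside its range is refused whole. The fingers move at their own pace and stop on an object; FORCE is the grip in N (left out, the last holds). Time passes only in rows, so rows that do not move let the fingers close. It gives the time, the measured TCP pose, the force, the opening and the grip force at its end, in the units of the state.
- sensors.state(): the state, without advancing time (a new reading comes with each control period).
- read_camera(name): name is "scene" or "side" or "wrist"; returns (picture, depth): 420x560x3 uint8, red, green, blue; 420x560 float32, m along the optical axis (not along the pixel's ray), 0 where there is no reading.
- camera_model(name): a dict with "mtx" (3x3 intrinsics, pixels), "rvec" (rotation vector, rad) and "tvec" (3), from world to camera coordinates, as OpenCV has them; the wrist camera has in their place "tool_from_camera" (4x4, takes a point from camera to tool coordinates, whose origin is the TCP and whose axes are the flange's). Camera axes: x right, y down, z forward; pixel columns grow to the right and rows downward; lengths in m; the calibration is good to about 2 mm. A picture is of the moment at which its call begins: read the wrist's pose just before it. camera_model takes no time and is no camera call.
- bot.hand_in(): hands the job in; it is judged then, once.
The state is a dict: "time_s": time; "qpos": joint angles; "dq": joint speeds; "tau": joint torques, N m; "eef_pos": TCP position; "tcp_rot": TCP orientation; "ft_force": force on the tool from outside, world axes, zero at the start; "wrist_torque": the same for the moment, N m; "gripper_width": finger opening in m; "gripper_force": force on a finger pad.
Only numpy, scipy, OpenCV 4.12 (cv2) and the standard library are available. Lean on these libraries where they do the work, as an engineer would, in place of code of your own. Each camera call takes 0.05 s, during which the arm holds its last target. There are 200 camera calls.

## Working session

There is one attempt and no reset: what is moved stays moved. The work goes in short steps, Python scripts to look and compute and a shell command to move; the robot and the scene stay as the last step left them, time stands still between calls to the robot, and variables do not carry over. Pictures are saved under pics/ and viewed, at most 10 in all, crops included, and the job is handed in when it is done.

```bash
ls; mkdir -p pics
cat > h.py <<'E'
import numpy as np, cv2
from scipy.spatial.transform import Rotation as R
from rig import sensors, read_camera, camera_model, bot
def world(name,depth,st=None):
    m=camera_model(name);K=m["mtx"];v,u=np.mgrid[:420,:560]
    c=np.stack([(u-K[0][2])/K[0][0]*depth,(v-K[1][2])/K[1][1]*depth,depth],-1)
    if "rvec" in m:
        r=cv2.Rodrigues(np.array(m["rvec"],float))[0]
        return (c-np.array(m["tvec"]).ravel())@r
    T=np.array(m["tool_from_camera"]);q=st["tcp_rot"]
    t=c@T[:3,:3].T+T[:3,3]
    return t@R.from_quat(q,scalar_first=True).as_matrix().T+np.array(st["eef_pos"])
E
python3 - <<'E'
from h import *
s=sensors.state();print(s, bot.tcp_to_grasp)
for n in("scene","side"):
    p,d=read_camera(n);cv2.imwrite(f"pics/{n}0.png",p[:,:,::-1]);np.savez(f"{n}0.npz",p=p,d=d,w=world(n,d))
E
```

```text
pics
{'time_s': 0.0, 'qpos': array([-1.33009451e+00,  3.59493216e-01,  1.51147839e+00,  1.03266198e-05,
        1.27251948e+00, -1.15139520e-01]), 'dq': array([-8.48410524e-05,  7.89785893e-04, -7.55035042e-04,  9.32537498e-05,
       -1.31774135e-04, -6.84424733e-04]), 'tau': array([-2.94477824e-03, -5.27618408e+01, -2.78621006e+01, -5.06102697e-04,
        1.30556506e-02, -5.87218551e-06]), 'eef_pos': array([ 0.20883042, -0.56172477,  0.23044314]), 'tcp_rot': array([-9.47654829e-04,  9.84213653e-01,  1.76981874e-01, -5.46295314e-05]), 'ft_force': array([ 0.03829426, -0.40342909, -0.34522664]), 'wrist_torque': array([0.01861852, 0.0031447 , 0.02959542]), 'gripper_force': 0.0, 'gripper_width': 0.08576231925770086} -0.0187
```

View pics/scene0.png

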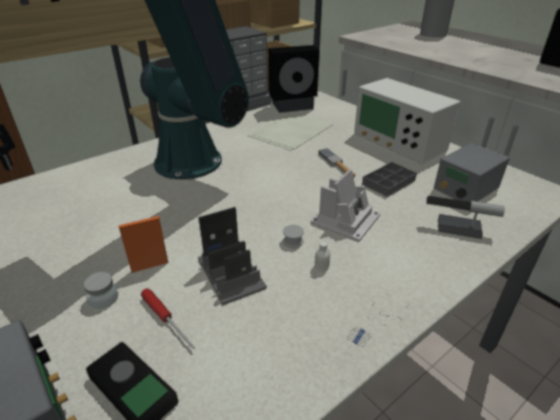

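View pics/side0.png

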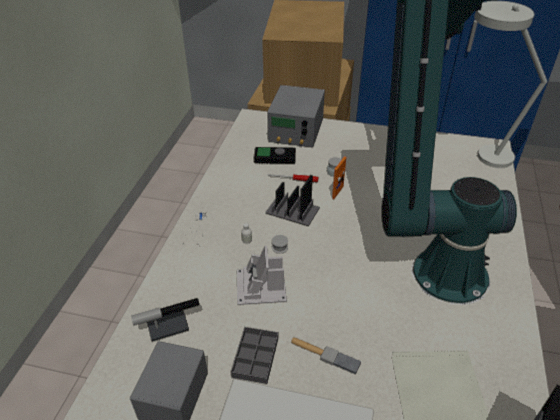

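The scene view shows the rack at about (230,260), with the tall carrier at (220,232) in the slot nearest the robot. The cradle is at (346,212), the spool at (293,235), the flux at (322,255) and an orange decoy at (145,245). Next I'll measure from depth.

Run:
```python
from h import *
for n,pts in (("scene",[(220,212),(202,217),(236,211),(293,232),(322,245),(346,185),(346,230),(325,215)]),("side",[(310,180),(307,205),(292,212),(280,243),(247,235),(262,295),(262,262)])):
    z=np.load(f"{n}0.npz");w=z["w"]
    for u,v in pts: print(n,(u,v),w[v,u].round(3))
    # rack region
    a=w[...,:]; 
    big=[cv2.resize(z["p"][r],None,fx=4,fy=4,interpolation=2)[:,:,::-1] for r in ([np.s_[200:305,180:280],np.s_[165:245,305:385]] if n=="scene" else [np.s_[165:230,255:335],np.s_[235:310,225:300]])]
    h=max(b.shape[0] for b in big)
    cv2.imwrite(f"pics/{n}c.png",np.hstack([cv2.copyMakeBorder(b,0,h-b.shape[0],0,0,0) for b in big]))
```

```text
scene (220, 212) [ 0.515 -0.174  0.152]
scene (202, 217) [ 0.503 -0.214  0.15 ]
scene (236, 211) [ 0.351 -0.032 -0.   ]
scene (293, 232) [0.565 0.004 0.037]
scene (322, 245) [ 0.681 -0.007  0.076]
scene (346, 185) [0.571 0.183 0.112]
scene (346, 230) [0.623 0.141 0.012]
scene (325, 215) [0.539 0.144 0.012]
side (310, 180) [ 0.498 -0.199  0.146]
side (307, 205) [ 0.503 -0.187  0.042]
side (292, 212) [ 0.552 -0.16   0.021]
side (280, 243) [0.552 0.022 0.041]
side (247, 235) [0.669 0.011 0.041]
side (262, 295) [0.561 0.224 0.008]
side (262, 262) [0.569 0.184 0.112]
```

View pics/scenec.png

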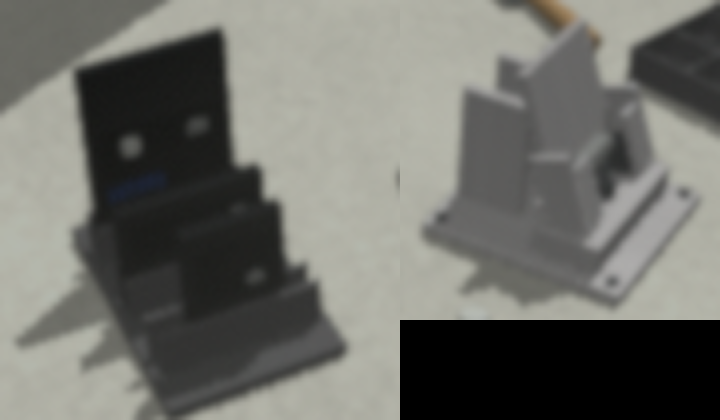

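The crops show the carrier in the slot nearest the robot with its components facing away from it. They also show the cradle's rest plate, with the trough on its far side. Next, fit planes.

Run:
```python
from h import *
def plane(P):
    for _ in range(4):
        c=P.mean(0);n=np.linalg.svd(P-c,full_matrices=False)[2][2];r=abs((P-c)@n);P=P[r<max(.003,2*np.median(r))]
    return c,n*np.sign(n[0]),P
def box(w,lo,hi): return w[((w>lo)&(w<hi)).all(-1)]
for n in("scene","side"):
    w=np.load(f"{n}0.npz")["w"]
    C=box(w,[.45,-.26,.10],[.56,-.12,.17]);
    if n=="scene":
        c,nn,P=plane(C);print("carrier",len(P),c.round(4),nn.round(3))
        t=np.cross([0,0,1],nn);t/=np.linalg.norm(t);s=(P-c)@t;print("y ext",np.percentile(s,[0,2,98,100]).round(4),"ztop",C[:,2].max(),"yaw",np.degrees(np.arctan2(nn[1],nn[0])))
        S=box(w,[.5,.08,.06],[.66,.26,.13]);c,nn,P=plane(S);print("rest",len(P),c.round(4),nn.round(3))
        t=np.cross([0,0,1],nn);t/=np.linalg.norm(t);s=(P-c)@t;print(np.percentile(s,[0,2,98,100]).round(4),P[:,2].min(),P[:,2].max(),np.degrees(np.arctan2(nn[1],nn[0])),np.degrees(np.arcsin(nn[2])))
    # rectangles of rack/cradle footprint
    for nm,lo,hi in(("rackbase",[.4,-.35,.005],[.75,-.08,.013]),("cradbase",[.42,.05,.005],[.75,.32,.013]),("cartop",[.45,-.26,.14],[.56,-.12,.165]),("tall",[.45,.1,.09],[.7,.26,.14])):
        B=box(w,lo,hi)
        if len(B)>10:
            r=cv2.minAreaRect(B[:,:2].astype(np.float32)*1000);print(n,nm,len(B),np.round(r[0],1),np.round(r[1],1),round(r[2],1),B[:,2].max().round(4))
```

```text
carrier 647 [ 0.5127 -0.1807  0.1258] [ 0.981 -0.194  0.023]
y ext [-0.0439 -0.0425  0.0439  0.0458] ztop 0.15209819314637968 yaw -11.190379467076882
rest 568 [0.5762 0.1779 0.0805] [0.277 0.076 0.958]
[-0.048  -0.047   0.0606  0.0651] 0.06015243284607317 0.1029511223590536 15.384710550374825 73.32554408946073
scene rackbase 758 [ 523.4 -228.4] [298.9 133.9] 23.8 0.013
scene cradbase 692 [568.  170.6] [207.6 155.4] 31.6 0.013
scene cartop 223 [ 509.  -179.4] [89.  12.6] 79.1 0.1521
scene tall 485 [555.3 176.4] [ 92.  107.4] 19.2 0.1379
side rackbase 716 [ 574.8 -215.3] [349.2 269.4] 0.0 0.013
side cradbase 913 [585.3 184.4] [269.5 328.3] 89.8 0.013
side cartop 78 [ 507.1 -177.8] [93.6 12.3] 78.4 0.1561
side tall 345 [549.9 183.6] [ 88.7 104.7] 13.9 0.1395
```

```bash
cat >> h.py <<'E'
def delta(pos,Rt,st=None):
    """turn first (rotvec/120deg, tool axes), then shift in turned tool axes /0.1m"""
    st=st or sensors.state();R0=R.from_quat(st["tcp_rot"],scalar_first=True);Rt=R.from_matrix(Rt)
    rv=(R0.inv()*Rt).as_rotvec();sh=Rt.inv().apply(np.array(pos)-st["eef_pos"])
    print("turn deg",np.degrees(rv).round(2),"frac",(np.degrees(rv)/120).round(4),"rows>=",np.ceil(np.degrees(np.linalg.norm(rv))/10.5),"shift frac",(sh/.1).round(4))
def toolR(yaw,lean=0):
    "tool y along board x (leaned back), tool z opposite board z; angles deg"
    B=(R.from_euler("z",yaw,degrees=True)*R.from_euler("y",-lean,degrees=True)).as_matrix()
    y=B[:,0];z=-B[:,2];return np.stack([np.cross(y,z),y,z],1)
def normals(w,k=2):
    a=np.roll(w,-k,1)-np.roll(w,k,1);b=np.roll(w,-k,0)-np.roll(w,k,0);n=np.cross(a,b);n/=np.linalg.norm(n,axis=-1,keepdims=True)+1e-12
    return n
E
python3 - <<'E'
from h import *
print(camera_model("wrist")["tool_from_camera"])
w=np.load("scene0.npz")["w"];n=normals(w);n*=np.sign(n[...,:1])
m=((w>[.48,.06,.03])&(w<[.68,.28,.15])).all(-1)&(abs(n[...,2]-.34)<.15)&(n[...,0]>.7)
k,l,s,c=cv2.connectedComponentsWithStats(m.astype(np.uint8))
for i in range(1,k):
    if s[i,4]>25:
        P=w[l==i];q=P.mean(0);nn=np.linalg.svd(P-q,full_matrices=False)[2][2];nn*=np.sign(nn[0]);t=np.cross([0,0,1],nn);t/=np.linalg.norm(t)
        e=(P-q)@t
        print(s[i,4],q.round(4),nn.round(3),np.degrees(np.arctan2(nn[1],nn[0])).round(1),"y",np.percentile(e,[2,98]).round(4),"z",P[:,2].min().round(4),P[:,2].max().round(4))
delta([.508,-.180,.22],toolR(-11.2))
E
```

```text
[[-2.53690424e-04 -9.45005764e-01 -3.27053577e-01  8.54615272e-02]
 [ 9.99999942e-01 -3.13878367e-04  1.31252064e-04  4.53416440e-04]
 [-2.26689000e-04 -3.27053525e-01  9.45005789e-01 -1.41839023e-01]
 [ 0.00000000e+00  0.00000000e+00  0.00000000e+00  1.00000000e+00]]
276 [0.5728 0.1854 0.1004] [0.896 0.286 0.338] 17.7 y [-0.043   0.0374] z 0.0614 0.1337
51 [0.6211 0.1598 0.0579] [0.813 0.483 0.326] 30.7 y [-0.0147  0.0325] z 0.0305 0.0782
turn deg [ -0.08  -0.06 -58.41] frac [-0.0007 -0.0005 -0.4868] rows>= 6.0 shift frac [4.3263 2.1928 0.1054]
```

```bash
python3 -m inch '[[0,0,0,0,0,-0.0811,-1],[0,0,0,0,0,-0.0811,-1],[0,0,0,0,0,-0.0811,0],[0,0,0,0,0,-0.0811,0],[0,0,0,0,0,-0.0811,0],[0,0,0,0,0,-0.0811,0]]'
python3 -m inch '[[0.36,0.18,0,0,0,0,0],[0.36,0.18,0,0,0,0,0],[0.36,0.18,0,0,0,0,0],[0.36,0.18,0,0,0,0,0],[0.36,0.18,0,0,0,0,0],[0.36,0.18,0,0,0,0,0],[0.36,0.18,0,0,0,0,0],[0.36,0.18,0,0,0,0,0],[0.36,0.18,0,0,0,0,0],[0.36,0.18,0,0,0,0,0],[0.36,0.18,0,0,0,0,0],[0,0,0,0,0,0,0]]'
cat > look.py <<'E'
from h import *
import sys
s=sensors.state();p,d=read_camera("wrist");cv2.imwrite(f"pics/{sys.argv[1]}.png",p[:,:,::-1]);np.savez(sys.argv[1]+".npz",p=p,d=d,w=world("wrist",d,s))
E
python3 look.py w1
python3 - <<'E'
from h import *
w=np.load("w1.npz")["w"]
B=w[((w>[.44,-.28,.135])&(w<[.56,-.10,.165])).all(-1)]
print(len(B),B.min(0),B.max(0))
r=cv2.minAreaRect(B[:,:2].astype(np.float32)*1000);print(r,np.median(B[:,2]))
delta([.508,-.180,.111],toolR(-11.2))
E
```

```text
time_s: 0.85
eef_pos: [0.2089, -0.562, 0.2307]
tcp_rot: [-0.001, 0.771, 0.637, 0.0]
ft_force: [0.8, -0.5, 0.3]
gripper_width: 0.0424
gripper_force: 0.0
time_s: 2.35
eef_pos: [0.4813, -0.2104, 0.231]
tcp_rot: [-0.0, 0.772, 0.636, 0.0]
ft_force: [0.4, -0.2, 0.5]
gripper_width: 0.0427
gripper_force: 0.0
2337 [ 0.49648257 -0.22396621  0.13511838] [ 0.522914   -0.13469516  0.15142694]
((509.74560546875, -179.45716857910156), (89.76150512695312, 10.278905868530273), 78.97371673583984) 0.14916720611523848
turn deg [-0.05 -0.01  0.13] frac [-0.0004 -0.0001  0.001 ] rows>= 1.0 shift frac [0.3626 0.209  1.1995]
```

View pics/w1.png

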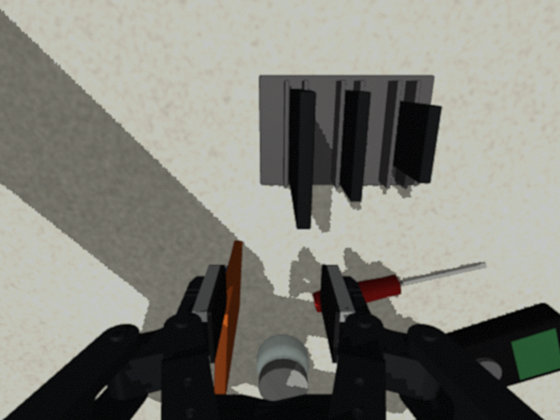

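The wrist view shows the carrier's top edge at (303,160) and the two spares to its right at (353,145) and (418,140). The top edge measures 89.8 x 10.3 mm at z 0.149, which matches the given size. Now descend and grip.

```bash
python3 -m inch '[[0.19,0.11,0.1,0,0,0.001,0],[0.18,0.112,0.1,0,0,0,0],[0,0,0.25,0,0,0,0],[0,0,0.25,0,0,0,0],[0,0,0.25,0,0,0,0],[0,0,0.24,0,0,0,0],[0,0,0,0,0,0,0]]' 
python3 -m inch '[[0,0,0,0,0,0,1],[0,0,0,0,0,0,1],[0,0,0,0,0,0,1],[0,0,0,0,0,0,1],[0,0,0,0,0,0,1]]' 50
```

```text
time_s: 3.28
eef_pos: [0.5071, -0.1807, 0.1106]
tcp_rot: [-0.002, 0.774, 0.633, -0.001]
ft_force: [0.1, 0.2, 0.2]
gripper_width: 0.0427
gripper_force: 0.0
time_s: 3.9
eef_pos: [0.5097, -0.1811, 0.1134]
tcp_rot: [0.001, 0.773, 0.634, 0.0]
ft_force: [-2.3, -1.3, 6.3]
gripper_width: 0.0092
gripper_force: 50.4
```

```bash
python3 -m inch '[[0,0,-0.06,0,0,0,1],[0,0,-0.15,0,0,0,1],[0,0,-0.25,0,0,0,1],[0,0,-0.35,0,0,0,1],[0,0,-0.35,0,0,0,1],[0,0,-0.35,0,0,0,1],[0,0,-0.25,0,0,0,1],[0,0,0,0,0,0,1]]'
python3 - <<'E'
from h import *
delta([.555,.09,.29],toolR(17.7))
E
```

```text
time_s: 4.9
eef_pos: [0.5106, -0.181, 0.291]
tcp_rot: [0.002, 0.773, 0.634, 0.001]
ft_force: [0.7, -0.2, -2.4]
gripper_width: 0.0097
gripper_force: 49.2
turn deg [  0.28   0.14 -29.03] frac [ 0.0023  0.0012 -0.2419] rows>= 3.0 shift frac [2.4473 1.2468 0.0103]
```

```bash
python3 -m inch '[[0,0,0,0,0,-0.03,1],[0,0,0,0,0,-0.06,1],[0,0,0,0,0,-0.06,1],[0,0,0,0,0,-0.06,1],[0.14,0.07,0,0,0,-0.03,1],[0.36,0.18,0,0,0,0,1],[0.48,0.25,0,0,0,0,1],[0.48,0.25,0,0,0,0,1],[0.48,0.25,0,0,0,0,1],[0.36,0.18,0,0,0,0,1],[0.14,0.07,0,0,0,0,1],[0,0,0,0,0,0,1]]'
python3 -m inch '[[0,0,0,0,0,0,1],[0,0,0,0,0,0,1]]'
python3 look.py w2
```

```text
time_s: 6.4
eef_pos: [0.5558, 0.0905, 0.2878]
tcp_rot: [-0.0, 0.591, 0.807, -0.0]
ft_force: [0.0, -0.3, -2.5]
gripper_width: 0.0095
gripper_force: 49.1
time_s: 6.65
eef_pos: [0.5562, 0.0882, 0.2883]
tcp_rot: [-0.0, 0.592, 0.806, -0.0]
ft_force: [-0.0, -0.8, -2.3]
gripper_width: 0.009
gripper_force: 49.1
```

View pics/w2.png

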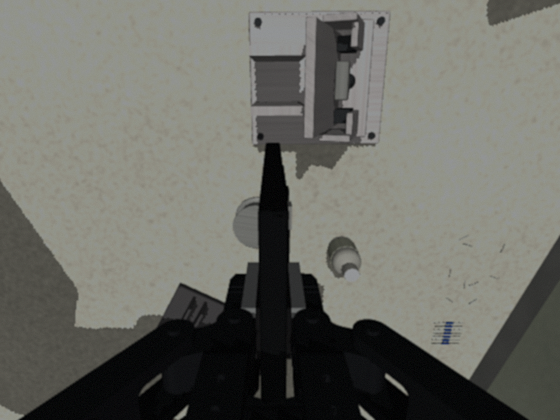

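The wrist view shows the cradle at (255–390, 10–145), with the rest plate at (325,75), the trough at about (348,80) and cheeks at both ends. The board is held upright, its lower end at (272,150). Next, fit the cradle.

Run:
```python
from h import *
w=np.load("w2.npz")["w"];n=normals(w,1);n*=np.sign(n[...,2:])
m=((w>[.46,.06,.005])&(w<[.70,.30,.16])).all(-1)
r=np.where(m)
# base top
b=m&(w[...,2]<.014)&(w[...,2]>.006)
h=cv2.minAreaRect(w[b][:,:2].astype(np.float32)*1000);print("base",h,np.median(w[b][:,2]))
g=m&(abs(n[...,2]-.34)<.12)&(n[...,0]>.7)
k,l,s,c=cv2.connectedComponentsWithStats(g.astype(np.uint8),connectivity=4)
i=1+np.argmax(s[1:,4]);P=w[l==i]
for _ in range(3):
    q=P.mean(0);nn=np.linalg.svd(P-q,full_matrices=False)[2][2];nn*=np.sign(nn[0]);P=P[abs((P-q)@nn)<.002]
yaw=np.arctan2(nn[1],nn[0]);print("rest",len(P),s[i],q.round(4),nn.round(4),"yaw",np.degrees(yaw),"lean",np.degrees(np.arcsin(nn[2])))
S=R.from_euler("z",yaw)*R.from_euler("y",-20,degrees=True)  # seat axes
S=S.as_matrix();print(S[:,0])
t=(w-q)@S   # seat coords relative q
e=t[l==i];print("seat y",np.percentile(e[:,1],[1,99]),"z",np.percentile(e[:,2],[1,99]))
# tilted-flat tops (normal ~ seat z) in front of the rest
f=m&((n@S[:,2])>.93)&(t[...,0]>-.003)&(t[...,0]<.04)
k,l2,s2,c2=cv2.connectedComponentsWithStats(f.astype(np.uint8),connectivity=4)
for j in range(1,k):
    if s2[j,4]>=12:
        Q=t[l2==j];print(s2[j],"med",np.median(Q,0).round(4),"min",np.percentile(Q,3,axis=0).round(4),"max",np.percentile(Q,97,axis=0).round(4), "wz",np.median(w[l2==j][:,2]).round(4))
np.savez("seat.npz",q=q,S=S)
z=np.load("w2.npz")["p"][0:150,240:400,::-1];cv2.imwrite("pics/w2c.png",cv2.resize(z,None,fx=4,fy=4,interpolation=2))
```

```text
base ((578.98583984375, 185.96261596679688), (150.11659240722656, 140.19956970214844), 17.835275650024414) 0.009434423536016256
rest 2139 [ 313   19   29  119 2145] [0.5746 0.1867 0.0986] [0.8938 0.2876 0.3441] yaw 17.83923557233649 lean 20.124936142985685
[0.89451204 0.28787224 0.34202014]
seat y [-0.04527462  0.04109349] z [-0.06196638  0.03768286]
```

View pics/w2c.png

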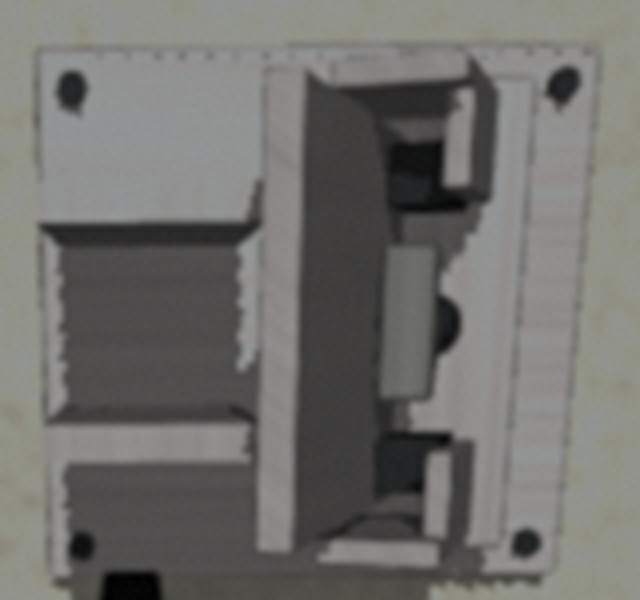

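The crop shows the plunger head at (410,320), the dark stops at (415,170) and (412,465), lip tops at (458,140) and (437,490), and cheeks at both ends. Next, read their seat coordinates.

Run:
```python
from h import *
w=np.load("w2.npz")["w"];z=np.load("seat.npz");q,S=z["q"],z["S"]
t=(w-q)@S
def pt(nm,u0,u1,v0,v1):
    Q=t[v0//4:v1//4+1,240+u0//4:240+u1//4+1].reshape(-1,3);print(nm,np.median(Q,0).round(4),np.ptp(Q,0).round(4))
pt("plunger",395,425,260,380);pt("stopL",405,430,155,190);pt("stopR",395,425,450,480);pt("lipL",450,465,105,175);pt("lipR",432,442,460,525)
pt("plate top",265,290,120,500);pt("cheekL",350,450,62,75);pt("cheekR",340,420,548,558)
c=np.array([.57899,.18596,.0]);print("cradle centre in t",((c-q)@S).round(4))
# top edge of plate: face pixels' max seat z
f=(abs(t[...,0])<.0015)&(abs(t[...,1])<.045)&(w[...,2]>.03);print("face z",np.percentile(t[f][:,2],[0.5,50,98,99.5,100]))
```

```text
plunger [ 0.0086 -0.0011 -0.0358] [0.0094 0.0273 0.0044]
stopL [ 0.007   0.0328 -0.046 ] [0.0664 0.0407 0.3761]
stopR [ 0.0089 -0.0355 -0.046 ] [0.0655 0.0359 0.3754]
lipL [ 0.0187  0.0371 -0.0278] [0.0537 0.0479 0.3574]
lipR [ 0.0189 -0.0405 -0.0279] [0.0027 0.0154 0.004 ]
plate top [-0.0046  0.0001  0.0391] [0.0782 0.0705 0.2906]
cheekL [ 0.0074  0.0505 -0.0158] [0.0742 0.0562 0.3449]
cheekR [ 0.0082 -0.0536 -0.0159] [0.0195 0.003  0.003 ]
cradle centre in t [-0.03  -0.002 -0.094]
face z [-0.0713708   0.00616446  0.04060929  0.14373989  0.1536328 ]
```

```bash
cat >> h.py <<'E'
def seat():
    z=np.load("seat.npz");return z["q"]+z["S"]@np.array([0,-.0015,-.046]),z["S"]
E
python3 - <<'E'
from h import *
d=np.load("w2.npz")["d"];T=np.array(camera_model("wrist")["tool_from_camera"])
K=camera_model("wrist")["mtx"];v,u=np.mgrid[:420,:560]
c=np.stack([(u-K[0][2])/K[0][0]*d,(v-K[1][2])/K[1][1]*d,d],-1);t=c@T[:3,:3].T+T[:3,3]
P=t[((t>[.035,-.015,-.03])&(t<[.06,.015,.13])).all(-1)];print(len(P),np.median(P,0).round(4),"zmax",P[:,2].max())
for a in np.arange(-.03,.12,.02):
    Q=P[(P[:,2]>a)&(P[:,2]<a+.02)]
    if len(Q):print(round(a,2),len(Q),"x",np.median(Q[:,0]).round(4),"y",np.percentile(Q[:,1],[3,97]).round(4))
o,S=seat();print("seat",o.round(4))
tr=toolR(17.84,20)
for hgt in(.06,.012):
    # board origin at seat (8,0,hgt); TCP at board (0,-.0016,.1034)
    delta(o+S@np.array([.0075,-.0016,hgt+.1034]),tr)
E
```

```text
1385 [0.0461 0.001  0.0053] zmax 0.10261983748619163
-0.03 454 x 0.0461 y [-0.0036  0.0056]
-0.01 305 x 0.0461 y [-0.0036  0.0058]
0.01 222 x 0.0461 y [-0.0036  0.007 ]
0.03 158 x 0.0461 y [-0.0036  0.007 ]
0.05 111 x 0.0461 y [-0.0036  0.0068]
0.07 91 x 0.046 y [-0.0036  0.0054]
0.09 44 x 0.046 y [-0.0036  0.0055]
seat [0.59   0.1901 0.0553]
turn deg [-20.01   0.09  -0.48] frac [-0.1667  0.0008 -0.004 ] rows>= 2.0 shift frac [ 0.8491 -0.1268  0.772 ]
turn deg [-20.01   0.09  -0.48] frac [-0.1667  0.0008 -0.004 ] rows>= 2.0 shift frac [ 0.8491 -0.1268  1.252 ]
```

```bash
python3 -m inch '[[0,0,0,-0.03,0,0,1],[0,0,0,-0.055,0,0,1],[0,0,0,-0.055,0.0008,-0.004,1],[0,0,0,-0.0267,0,0,1],[0.1,-0.017,0,0,0,0,1],[0.2,-0.03,0,0,0,0,1],[0.25,-0.03,0,0,0,0,1],[0.2,-0.03,0,0,0,0,1],[0.1,-0.01,0,0,0,0,1],[0,0,0,0,0,0,1],[0,0,0,0,0,0,1]]'
python3 - <<'E'
from h import *
o,S=seat();tr=toolR(17.84,20);s=sensors.state()
B=(s["eef_pos"]+R.from_quat(s["tcp_rot"],scalar_first=True).apply([.0013,.001,.103])-o)@S;print("board origin in seat",B.round(4))
delta(o+S@np.array([.0085,-.0013,.06+.103]),tr)
E
```

```text
time_s: 8.07
eef_pos: [0.5201, 0.1667, 0.2844]
tcp_rot: [0.102, 0.579, 0.796, 0.14]
ft_force: [0.1, -0.9, -2.6]
gripper_width: 0.0096
gripper_force: 49.4
board origin in seat [0.0101 0.0004 0.1375]
turn deg [ 0.  -0.   0.1] frac [ 0.     -0.      0.0009] rows>= 1.0 shift frac [-0.0044 -0.0056  0.7746]
```

```bash
python3 -m inch '[[0,-0.006,0.08,0,0,0,1],[0,0,0.16,0,0,0,1],[0,0,0.18,0,0,0,1],[0,0,0.18,0,0,0,1],[0,0,0.12,0,0,0,1],[0,0,0.05,0,0,0,1],[0,0,0,0,0,0,1],[0,0,0,0,0,0,1]]'
python3 - <<'E'
from h import *
o,S=seat();s=sensors.state()
print("board origin",((s["eef_pos"]+R.from_quat(s["tcp_rot"],scalar_first=True).apply([.0013,.001,.103])-o)@S).round(4))
p,d=read_camera("scene");a=cv2.resize(p[130:260,290:420,::-1],(520,520),interpolation=2)
w=world("scene",d);np.savez("scene1.npz",p=p,d=d,w=w)
cv2.imwrite("pics/s1.png",a)
t=(w-o)@S;n=normals(w);n*=np.sign(n[...,:1]);
m=(n@S[:,0]>.95)&(abs(t[...,1])<.05)&(t[...,2]>.04)&(t[...,2]<.22)&(t[...,0]>-.01)&(t[...,0]<.04)
for a,b in((.07,.11),(.11,.15),(.155,.2)):
    Q=t[m&(t[...,2]>a)&(t[...,2]<b)];print(a,len(Q),np.percentile(Q,[5,50,95],axis=0).round(4).tolist() if len(Q) else "")
E
```

```text
time_s: 9.07
eef_pos: [0.5445, 0.1749, 0.2124]
tcp_rot: [0.103, 0.579, 0.796, 0.141]
ft_force: [0.2, 0.2, -1.8]
gripper_width: 0.0098
gripper_force: 49.3
board origin [0.0097 0.0009 0.061 ]
0.07 181 [[0.0117, -0.0354, 0.0713], [0.0135, -0.0028, 0.0882], [0.016, 0.0307, 0.1085]]
0.11 166 [[0.0131, -0.0359, 0.1124], [0.0152, -0.0026, 0.1304], [0.0179, 0.0285, 0.1481]]
0.155 115 [[0.012, -0.0386, 0.1568], [0.0137, -0.0208, 0.1757], [0.0263, 0.0333, 0.1943]]
```

View pics/s1.png

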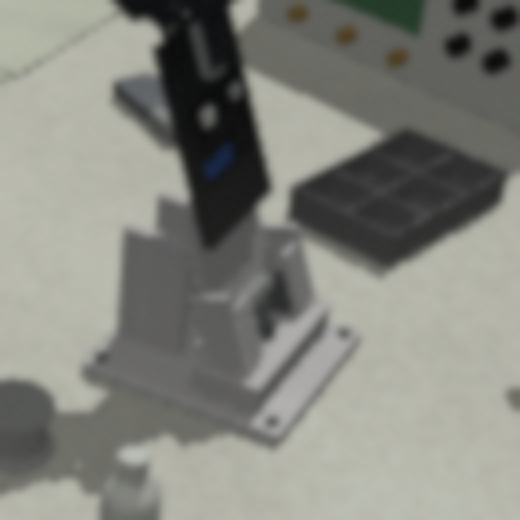

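The scene view shows the board held in front of the rest plate, components facing away, parallel to it and centred. Lower it into the trough, slowly at the end.

```bash
python3 -m inch '[[-0.008,-0.016,0.06,0,0,0,1],[0,0,0.12,0,0,0,1],[0,0,0.12,0,0,0,1],[0,0,0.06,0,0,0,1],[0,0,0.03,0,0,0,1],[0,0,0,0,0,0,1],[0,0,0,0,0,0,1]]'
cat > st.py <<'E'
from h import *
o,S=seat();s=sensors.state()
print("board",((s["eef_pos"]+R.from_quat(s["tcp_rot"],scalar_first=True).apply([.0013,.001,.103])-o)@S).round(4),"tcp",((s["eef_pos"]-o)@S).round(4),"F seat",(s["ft_force"]@S).round(2))
E
python3 st.py
python3 -m inch '[[0,0,0.02,0,0,0,1],[0,0,0.02,0,0,0,1],[0,0,0.02,0,0,0,1],[0,0,0,0,0,0,1],[0,0,0,0,0,0,1]]'; python3 st.py
```

```text
time_s: 10.0
eef_pos: [0.5559, 0.1778, 0.1749]
tcp_rot: [0.102, 0.579, 0.796, 0.141]
ft_force: [-0.3, -0.3, -2.0]
gripper_width: 0.0096
gripper_force: 49.4
board [0.0079 0.0002 0.0217] tcp [ 0.0068 -0.0012  0.1247] F seat [-1.03 -0.24 -1.75]
time_s: 10.62
eef_pos: [0.5576, 0.1784, 0.1689]
tcp_rot: [0.102, 0.579, 0.796, 0.14]
ft_force: [0.6, 0.1, -1.5]
gripper_width: 0.0093
gripper_force: 49.4
board [0.0075 0.0002 0.0155] tcp [ 0.0065 -0.0012  0.1185] F seat [ 0.06 -0.14 -1.63]
```

Continue in 1 mm steps until it touches the plunger.

```bash
python3 -m inch '[[0,0,0.02,0,0,0,1],[0,0,0.01,0,0,0,1],[0,0,0.01,0,0,0,1],[0,0,0,0,0,0,1]]'; python3 st.py
python3 -m inch '[[0,0,0.01,0,0,0,1],[0,0,0,0,0,0,1]]'; python3 st.py
```

```text
time_s: 11.12
eef_pos: [0.5589, 0.1788, 0.1652]
tcp_rot: [0.102, 0.579, 0.796, 0.14]
ft_force: [-1.1, -0.9, 1.4]
gripper_width: 0.0095
gripper_force: 49.9
board [0.0075 0.0002 0.0116] tcp [ 0.0065 -0.0012  0.1146] F seat [-0.74 -0.56  1.73]
time_s: 11.38
eef_pos: [0.5592, 0.179, 0.1643]
tcp_rot: [0.102, 0.579, 0.796, 0.14]
ft_force: [-1.4, -0.5, 1.6]
gripper_width: 0.0095
gripper_force: 50.1
board [0.0075 0.0002 0.0105] tcp [ 0.0065 -0.0011  0.1135] F seat [-0.8  -0.07  2.04]
```

Contact with the plunger: about 3.7 N change at 10.5 mm. Ease it back onto the rest, then release.

```bash
python3 -m inch '[[0,-0.01,0,0,0,0,1],[0,-0.01,0,0,0,0,1],[0,-0.006,0,0,0,0,1],[0,0,0,0,0,0,1]]'; python3 st.py
python3 -m inch '[[0,0,0,0,0,0,0.7],[0,0,0,0,0,0,0.5],[0,0,0,0,0,0,0.2],[0,0,0,0,0,0,0],[0,0,0,0,0,0,0],[0,0,0,0,0,0,0]]'; python3 st.py
```

```text
time_s: 11.88
eef_pos: [0.5578, 0.1783, 0.1639]
tcp_rot: [0.103, 0.579, 0.796, 0.141]
ft_force: [0.6, -0.4, 2.9]
gripper_width: 0.0092
gripper_force: 50.0
board [0.0061 0.     0.0107] tcp [ 0.0049 -0.0013  0.1137] F seat [ 1.38 -0.6   2.61]
time_s: 12.62
eef_pos: [0.5569, 0.1782, 0.1633]
tcp_rot: [0.102, 0.579, 0.796, 0.14]
ft_force: [0.2, -0.0, -0.5]
gripper_width: 0.0426
gripper_force: 0.0
board [0.0049 0.0002 0.0105] tcp [ 0.0039 -0.0012  0.1135] F seat [-0.06 -0.08 -0.55]
```

```bash
python3 -m inch '[[0,0,-0.08,0,0,0,0],[0,0,-0.15,0,0,0,0],[0,0,-0.2,0,0,0,0],[0,0,-0.2,0,0,0,0],[0,0,-0.1,0,0,0,0],[0,0,0,0,0,0,1],[0,0,0,0,0,0,1],[0,0,0,0,0,0,1],[0,0,0,0,0,0,1]]'; python3 st.py; python3 look.py w3
python3 - <<'E'
from h import *
z=np.load("w3.npz");w=z["w"];o,S=seat();t=(w-o)@S
dark=z["p"].max(-1)<70
m=(abs(t[...,1])<.06)&(t[...,2]>.02)&(t[...,2]<.16)&(abs(t[...,0])<.03)&dark
for a,b in((.02,.05),(.05,.09),(.09,.13),(.13,.145),(.146,.156)):
    Q=t[m&(t[...,2]>a)&(t[...,2]<b)]
    if len(Q):print(a,len(Q),np.percentile(Q,[2,50,98],axis=0).round(4).tolist())
E
```

```text
time_s: 13.75
eef_pos: [0.5329, 0.1705, 0.2312]
tcp_rot: [0.102, 0.579, 0.797, 0.14]
ft_force: [-0.1, -0.5, -0.5]
gripper_width: -0.0002
gripper_force: 0.0
board [0.0044 0.0002 0.0829] tcp [ 0.0035 -0.0011  0.1859] F seat [-0.42 -0.47 -0.34]
0.02 302 [[-0.0296, -0.0223, 0.0219], [-0.0212, 0.0285, 0.038], [0.0147, 0.0486, 0.0495]]
0.05 451 [[-0.0276, -0.0359, 0.0513], [-0.0008, 0.0244, 0.0811], [0.0136, 0.045, 0.0881]]
0.09 189 [[0.0, 0.0279, 0.0919], [0.0052, 0.0448, 0.1118], [0.0116, 0.0452, 0.1288]]
0.13 105 [[-0.0003, 0.0439, 0.1303], [0.0045, 0.0449, 0.1379], [0.0093, 0.0452, 0.1447]]
0.146 1872 [[-0.0003, -0.01, 0.1486], [0.0046, 0.0192, 0.1502], [0.0093, 0.0446, 0.1514]]
```

View pics/w3.png

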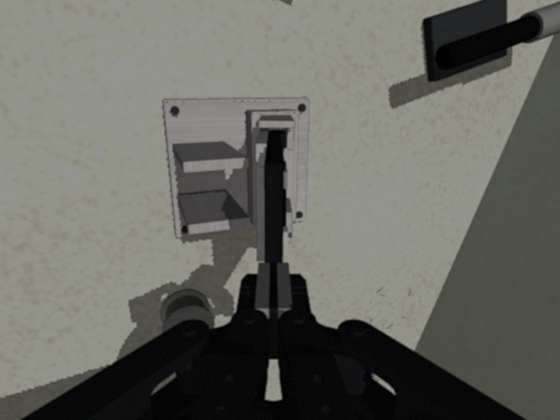

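The wrist view shows the board standing in the cradle, leaning flat on the rest. Its top edge runs from (275,130) to (272,262), at seat x 4.5 mm and z 150 mm, centred in y. Now push with shut fingers.

```bash
python3 -m inch '[[0.011,0.01,0.05,0,0,0,1],[0,0,0.1,0,0,0,1],[0,0,0.1,0,0,0,1],[0,0,0.05,0,0,0,1],[0,0,0.02,0,0,0,1],[0,0,0,0,0,0,1]]'; python3 st.py
python3 -m inch '[[0,0,0.01,0,0,0,1],[0,0,0.01,0,0,0,1],[0,0,0.01,0,0,0,1],[0,0,0.01,0,0,0,1],[0,0,0.01,0,0,0,1],[0,0,0,0,0,0,1]]'; python3 st.py
```

```text
time_s: 14.55
eef_pos: [0.5442, 0.1752, 0.2021]
tcp_rot: [0.102, 0.579, 0.796, 0.14]
ft_force: [-0.3, -1.1, 1.3]
gripper_width: 0.0
gripper_force: 0.0
board [0.0059 0.0013 0.0514] tcp [ 4.900e-03 -1.000e-04  1.544e-01] F seat [-0.09 -0.95  1.44]
time_s: 15.3
eef_pos: [0.5459, 0.1758, 0.1976]
tcp_rot: [0.102, 0.579, 0.796, 0.14]
ft_force: [-1.0, -0.8, 2.6]
gripper_width: 0.0005
gripper_force: 1.2
board [0.0061 0.0013 0.0465] tcp [ 5.000e-03 -1.000e-04  1.495e-01] F seat [-0.21 -0.45  2.87]
```

```bash
python3 -m inch '[[0,0,0.007,0,0,0,1],[0,0,0.007,0,0,0,1],[0,0,0.007,0,0,0,1],[0,0,0.007,0,0,0,1],[0,0,0.007,0,0,0,1],[0,0,0.007,0,0,0,1],[0,0,0.007,0,0,0,1],[0,0,0.007,0,0,0,1],[0,0,0,0,0,0,1]]'; python3 st.py
python3 -m inch '[[0,0,0.007,0,0,0,1],[0,0,0.007,0,0,0,1],[0,0,0.007,0,0,0,1],[0,0,0,0,0,0,1]]'; python3 st.py
```

```text
time_s: 16.42
eef_pos: [0.5477, 0.1764, 0.1923]
tcp_rot: [0.102, 0.579, 0.796, 0.14]
ft_force: [-1.6, 0.2, 4.2]
gripper_width: -0.0003
gripper_force: 2.6
board [0.0061 0.0012 0.0409] tcp [ 5.100e-03 -1.000e-04  1.439e-01] F seat [0.03 0.68 4.41]
time_s: 16.92
eef_pos: [0.5484, 0.1766, 0.1904]
tcp_rot: [0.102, 0.579, 0.796, 0.14]
ft_force: [-2.8, -0.5, 5.4]
gripper_width: 0.0001
gripper_force: 3.2
board [0.0061 0.0012 0.0389] tcp [ 5.000e-03 -1.000e-04  1.419e-01] F seat [-0.76  0.42  6.06]
```

```bash
python3 -m inch '[[0,0,0.006,0,0,0,1],[0,0,0.006,0,0,0,1],[0,0,0.006,0,0,0,1],[0,0,0,0,0,0,1]]'; python3 st.py
python3 -m inch '[[0,0,0.006,0,0,0,1],[0,0,0.006,0,0,0,1],[0,0,0,0,0,0,1]]'; python3 st.py
```

```text
time_s: 17.42
eef_pos: [0.5498, 0.177, 0.1901]
tcp_rot: [0.103, 0.579, 0.796, 0.141]
ft_force: [-5.5, -2.3, 15.1]
gripper_width: 0.0
gripper_force: 7.9
board [0.0076 0.0012 0.0381] tcp [ 6.300e-03 -1.000e-04  1.411e-01] F seat [-0.43 -0.47 16.18]
time_s: 17.8
eef_pos: [0.5512, 0.1774, 0.1906]
tcp_rot: [0.104, 0.579, 0.796, 0.143]
ft_force: [-9.7, -1.3, 24.7]
gripper_width: -0.0
gripper_force: 12.9
board [0.0095 0.0011 0.038 ] tcp [ 0.0079 -0.0002  0.141 ] F seat [-0.55  1.74 26.53]
```

It is on the hard stops: force climbs to 26 N with no further travel. The tip has drifted 3 mm outward, so I'll correct that back toward the rest and check.

```bash
python3 -m inch '[[0,-0.01,0,0,0,0,1],[0,-0.01,0,0,0,0,1],[0,-0.01,0,0,0,0,1],[0,-0.005,0,0,0,0,1],[0,0,0,0,0,0,1]]'; python3 st.py
python3 look.py w4
python3 - <<'E'
from h import *
z=np.load("w4.npz");w=z["w"];o,S=seat();t=(w-o)@S
dark=z["p"].max(-1)<70
m=(abs(t[...,1])<.06)&(abs(t[...,0])<.03)&dark
for a,b in((.06,.09),(.09,.12),(.12,.135),(.136,.146)):
    Q=t[m&(t[...,2]>a)&(t[...,2]<b)&(t[...,1]>.02)]
    if len(Q):print(a,len(Q),np.percentile(Q,[2,50,98],axis=0).round(4).tolist())
p,d=read_camera("scene");cv2.imwrite("pics/s2.png",cv2.resize(p[110:260,270:420,::-1],(600,600),interpolation=2))
E
```

```text
time_s: 18.42
eef_pos: [0.5486, 0.1766, 0.1896]
tcp_rot: [0.104, 0.579, 0.796, 0.143]
ft_force: [-7.6, -0.2, 22.7]
gripper_width: -0.0002
gripper_force: 12.2
board [0.0067 0.0012 0.0381] tcp [ 5.000e-03 -1.000e-04  1.411e-01] F seat [ 0.87  2.11 23.84]
0.06 291 [[-0.0073, 0.024, 0.0608], [0.0018, 0.0447, 0.0775], [0.0118, 0.0451, 0.0893]]
0.09 253 [[-0.0001, 0.0367, 0.0914], [0.0048, 0.0449, 0.1064], [0.0108, 0.0452, 0.1196]]
0.12 181 [[-0.0002, 0.0441, 0.1203], [0.0047, 0.0449, 0.1278], [0.0092, 0.0453, 0.1347]]
0.136 1324 [[-0.0004, 0.0207, 0.1379], [0.0043, 0.0334, 0.1401], [0.0092, 0.045, 0.1413]]
```

View pics/s2.png

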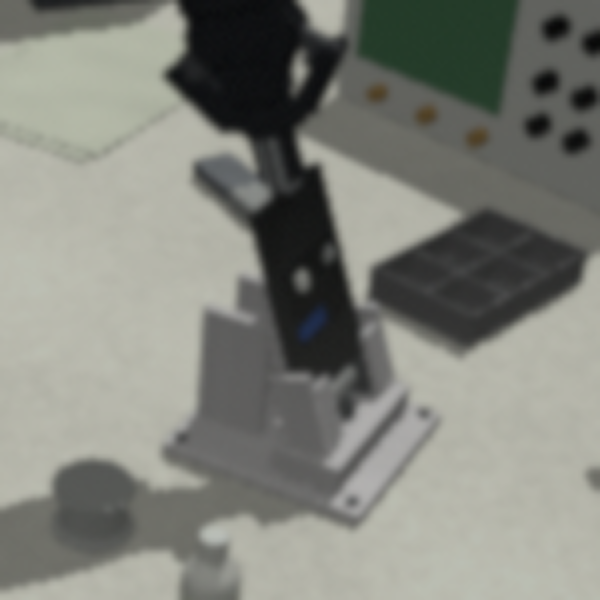

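The scene view shows the carrier home in the trough, flat on the rest, with the fingers on its top edge. The top edge measures 140 mm above the stops. Hold briefly, then hand in.

```bash
python3 -m inch '[[0,0,0,0,0,0,1],[0,0,0,0,0,0,1],[0,0,0,0,0,0,1],[0,0,0,0,0,0,1]]'; python3 st.py; python3 -c "
from rig import bot;print(bot.hand_in())"
```

```text
time_s: 19.02
eef_pos: [0.5486, 0.1766, 0.1896]
tcp_rot: [0.104, 0.579, 0.796, 0.143]
ft_force: [-7.6, -0.3, 22.5]
gripper_width: -0.0002
gripper_force: 12.2
board [0.0067 0.0011 0.0381] tcp [ 0.005  -0.0002  0.1411] F seat [ 0.86  2.08 23.62]
the job is handed in; nothing more can be done
None
```

The carrier sits fully down on the hard stops, leaning on the rest with its components facing away, and the arm is still pressing at about 24 N; the job was handed in at 19 s, with no result returned.

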